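# Seat a pocket mirror in the engraving nest

## Robot

A 6-joint arm with a two-finger parallel gripper is mounted at the origin on the work surface. World frame = base frame: x ahead of the robot, y to its left, z up, the work surface at z = 0. Lengths are in m, angles in rad, forces in N, time in s.
With the tool pointing down it reaches from about 0.375 to 0.975 m from the base axis. Payload 3.8 kg.
Tool frame: the origin (TCP) lies midway between the tips of the shut fingers; the grasp point (between the pads) lies 19 mm behind it; z points along the fingers, y is the line along which they close (so a half turn about z gives the same grasp; the last joint's range is limited). The gripper opens to 85 mm and grips with 20 to 120 N. Pads are 22 mm wide; open, the fingers measure 114 mm over their backs; the gripper's body (76 mm by 85 mm) begins 54 mm behind the grasp point. The pads swing forward as they close: fully open they stand 13 mm farther back than shut.
Start: joints at [1.218, 0.264, 1.604, -0, 1.274, -0.037], TCP at [0.21, 0.642, 0.231] pointing down, gripper open.
Joint ranges: [-2.63, 2.63], [-0.94, 2.18], [0.31, 2.57], [-1.31, 4.45], [0, 2.66], [-2.55, 2.55]. Speed limits (rad/s): [2.57, 2.57, 3.14, 3.14, 3.14, 3.14].

## Interface

Orientations are given as a rotation vector (axis times angle).
In Python, from workcell import bot gives the robot as it stands.
- The arm moves only by the tool step_arm, never from a script. Its argument "motion" is a list of rows, each a list of 5 numbers: the finger opening in cm, from 0 to 8.54, then the shift along the tool's x, y, z in cm, then the turn about the tool's z in degrees. In form: [[claw, dx, dy, dz, twist], ...]. A call has 1 to 20 rows; each row is the pose to reach, as a shift and turn from the pose commanded when the call began, along the tool's axes at that moment; what a row does not reach only later rows make up. A row lasts 1/10 s, in which the tool goes at most 50 mm and 8.59 degrees, less where a joint would pass 70% of its speed; a pose out of reach is approached as far as the arm can. A call with a gripper value outside its range is refused whole. The fingers move at their own pace and stop on an object; "force" is the grip in N (left out, the last holds). Time passes only in rows, so rows that repeat a pose let the fingers close. It gives the time, the measured TCP pose, the force, the opening and the grip force at its end, in the units of the state.
- bot.read_state(): the state, without advancing time (a new reading comes with each control period).
- bot.read_camera(name): name is "scene" or "top" or "wrist"; returns (picture, depth): 384x512x3 uint8, red, green, blue; 384x512 float32, m along the optical axis (not along the pixel's ray), 0 where there is no reading.
- bot.calibration(name): a dict with "mtx" (3x3 intrinsics, pixels), "origin" and "orientation" of the camera in the world; the wrist camera has in their place "T_tool_cam" (4x4, takes a point from camera to tool coordinates, whose origin is the TCP and whose axes are the flange's). Camera axes: x right, y up, looking along -z (the intrinsics and any distortion apply to the point x, -y, -z); pixel columns grow to the right and rows downward; lengths in m; the calibration is good to about 2 mm. A picture is of the moment at which its call begins: read the wrist's pose just before it. calibration takes no time and is no camera call.
- bot.finish_job(): hands the job in; it is judged then, once.
The state is a dict: "time": time; "q": joint angles; "joint_vel": joint speeds; "joint_torque": joint torques, N m; "tool_pos": TCP position; "tcp_rot": TCP orientation; "wrist_force": force on the tool from outside, world axes, zero at the start; "torque": the same for the moment, N m; "width": opening from 0.0 (shut) to 1.0 (fully open); "grip_force": force on a finger pad.
Only numpy, scipy, OpenCV 4.12 (cv2) and the standard library are available. Lean on these libraries where they do the work, as an engineer would, in place of code of your own. Each camera call takes 0.05 s, during which the arm holds its last target. There are 200 camera calls.

## Task

Take the small round wooden mirror from its felt-topped stand and seat it, glass side still down, in the nest on the laser engraver's bed: ease its rim back against the spring roller so that it goes down behind the two pins, and with the mirror let go, see that it is pressed fully home until it bears on all three rests, both pins and the roller and cannot rock. The glass is thin, so go gently, and leave the other things where they are.

Things in the scene. Friction and masses are not known exactly. Their poses are not given: they have to be found in the camera images.
- mirror_center (a point): Centre, half-way up, of the loose mirror: a plain reddish wooden disc 66 mm across and 14 mm thick with an upright rim, about 0.09 kg, lying glass down (wooden back up) on a fixed, felt-topped wooden stand 48 mm across and 22 mm high, right of the engraver. Grip it across the rim. In the nest, pressing it in the middle and over each rest in turn shows if it still gives or rocks.
- nest: Fixed aluminium nest on the engraver's bed. Origin: underside of its 10 mm base plate (135 by 90 mm), straight below the axis of the seated mirror; z up, +x from roller to pins, y across. Heights below are above this origin. Behind the roller a block 46 mm high spans x -58 to -84 mm. Beside the mirror, at y +33 and -33 mm, the rim is free for fingers down to the plate.
- pin_left (a point): Top centre of the +y locating pin: fixed, upright, 8 mm thick, 39 mm high, at x +25, y +27 mm. The seated mirror's rim bears on it (collider nest_c2).
- pin_right (a point): Top centre of the -y locating pin, its twin at y -27 mm (collider nest_c3).
- roller_top (a point): Top centre of the upright spring roller: 12 mm thick, 21 to 52 mm high, at y 0, turning freely on a plunger. Free, its face is at x -29.5 mm; it yields 9 mm at most towards -x, 2.1 N rising 0.35 N per mm, and is 3.5 mm in when the mirror bears on both pins. So bring the mirror in level above the pins, push the roller back 6 to 7 mm, then lower it behind the pins and let go.
- seat (a point): On the seated mirror's axis, 29 mm high. Three 10 mm domed rests (25 mm off the axis, at 180, +60, -60 degrees from +x: rests_c0, c1, c2) are screws set alike to a height from 24 to 34 mm: NOT measured, feel for it. Roller and pins rub: let go above the rests, the mirror hangs till pushed down with 3 to 9 N; on the rests force climbs steeply. Over 18 N on them or 20 N on pin or roller cracks it.
- comb_blank: Half-moon comb blank without teeth, 115 by 50 by 10 mm, on the engraver's bed. Bystander.
- comb: Finished comb with teeth, 115 by 50 by 8 mm, on the bed. Bystander.
- large_mirror: Larger round mirror, 90 mm across, 15 mm thick, glass up, on the table. Bystander.
- oil_bottle: Amber bottle, 52 mm across, 130 mm high, left of the engraver. Bystander.
- dust_brush: Bench brush, 120 by 30 mm, 37 mm high. Bystander.
- caliper: Steel caliper, 200 mm long, 12 mm high, left of the engraver. Bystander.
- blank_stack: Stack of four comb blanks, 115 by 50 by 41 mm, left of the engraver. Bystander.
There are look-alikes about, which are no part of the job. Leave any purple or red look-alike of the part that bears mirror_center alone.

How it is judged:
By the outcome, as a careful person would: the job done as asked, in the order asked, and still so for the second after the job is handed in, with the robot touching nothing.
It also fails if it takes over 64 s, if anything falls off the work surface, if the arm or the gripper's body presses on something with over 40 N, if the wrist force passes 120 N, or if a joint passes its speed limit or range.

## Working session

There is one attempt and no reset: what is moved stays moved. The work goes in short steps, Python scripts to look and compute and a tool call to move; the robot and the scene stay as the last step left them, time stands still between calls to the robot, and variables do not carry over. Pictures are saved under pics/ and viewed, at most 11 in all, crops included, and the job is handed in when it is done.

Besides the shell and the picture viewer there is one more tool, called after "Request:" as name(argument=value, ...), one argument or row to a line, values as JSON. step_arm: Moves the arm, as the interface text tells. Its arguments: {"type":"object","properties":{"motion":{"type":"array","items":{"type":"array","items":{"type":"number"}}},"force":{"type":"number"}},"required":["motion"]}

```bash
mkdir -p pics
cat > h.py <<'E'
import numpy as np, cv2
from scipy.spatial.transform import Rotation as R
from workcell import bot
def cam(name):
    s=bot.read_state(); im,d=bot.read_camera(name); c=bot.calibration(name)
    K=np.array(c['mtx'])
    if 'T_tool_cam' in c:
        T=np.eye(4);T[:3,:3]=R.from_rotvec(s['tcp_rot']).as_matrix();T[:3,3]=s['tool_pos'];T=T@np.array(c['T_tool_cam'])
    else:
        T=np.eye(4);o=np.array(c['orientation']);T[:3,:3]=o if o.shape==(3,3) else R.from_rotvec(o).as_matrix();T[:3,3]=c['origin']
    return im,d,K,T
def ray(K,T,u,v):
    p=np.linalg.inv(K)@np.array([u,v,1.]); return T[:3,:3]@np.array([p[0],-p[1],-p[2]])
def onz(K,T,u,v,z):
    r=ray(K,T,u,v); return T[:3,3]+r*(z-T[2,3])/r[2]
def world(K,T,d):
    v,u=np.mgrid[:d.shape[0],:d.shape[1]]; p=np.stack([u,v,np.ones_like(u)],-1)@np.linalg.inv(K).T
    P=p*d[...,None]*np.array([1,-1,-1]); W=P@T[:3,:3].T+T[:3,3]; W[d==0]=np.nan; return W
E
python3 - <<'E'
from h import *
for n in ['scene','top']:
    im,d,K,T=cam(n); cv2.imwrite(f'pics/{n}0.png',im[...,::-1]); np.savez(n+'0.npz',im=im,d=d,K=K,T=T); print(n,T[:3,3].round(3))
print(bot.read_state()); print(bot.calibration('wrist')); print({k:np.shape(v) for k,v in bot.calibration('top').items()})
E
```

```text
scene [1.204 0.054 1.12 ]
top [ 0.34  -0.039  1.181]
{'time': 0.1, 'q': array([ 1.21808799e+00,  2.64710443e-01,  1.60524336e+00,  1.66820810e-05,
        1.27374978e+00, -3.69081818e-02]), 'joint_vel': array([-1.47833529e-03, -1.74416152e-03, -2.52295629e-03,  2.31731099e-05,
        6.08384005e-04,  2.00850569e-03]), 'joint_torque': array([-3.77836986e-04, -5.16711652e+01, -3.68591344e+01, -1.04387436e-04,
        6.28773705e-03,  1.78463051e-05]), 'tool_pos': array([0.20940635, 0.64098115, 0.23006138]), 'tcp_rot': array([-0.4939396 , -3.10208832,  0.00324782]), 'wrist_force': array([ 0.53098006,  0.27252724, -0.31487224]), 'torque': array([-0.0354996 ,  0.03643504,  0.00188666]), 'grip_force': 0.0, 'width': 1.0000345700346045}
{'mtx': array([[325.25195624,   0.        , 261.3042573 ],
       [  0.        , 325.25195624, 191.46055586],
       [  0.        ,   0.        ,   1.        ]]), 'T_tool_cam': array([[-7.94787464e-04,  9.56339695e-01,  2.92256320e-01,
         7.45271880e-02],
       [ 9.99999659e-01,  8.26074397e-04,  1.63536418e-05,
         3.09153069e-04],
       [-2.25785826e-04,  2.92256233e-01, -9.56340025e-01,
        -1.42041927e-01],
       [ 0.00000000e+00,  0.00000000e+00,  0.00000000e+00,
         1.00000000e+00]])}
{'mtx': (3, 3), 'origin': (3,), 'orientation': (3,)}
```

View pics/top0.png

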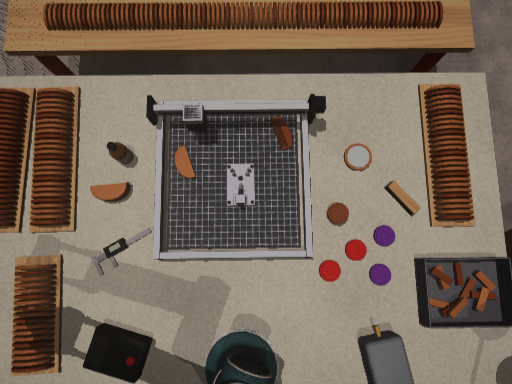

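View pics/scene0.png

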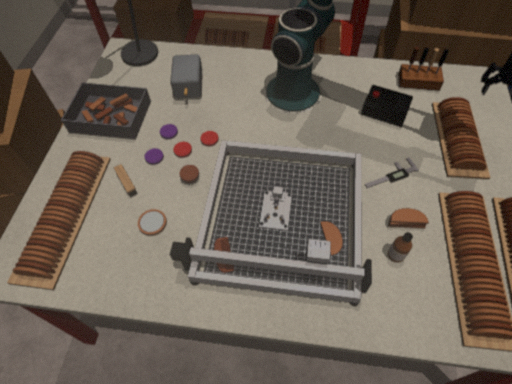

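Top view: the brown disc at (338,214) sits right of the engraver. The look-alikes are red at (330,271) and (356,250), and purple at (384,236) and (380,274). Only the brown one is reddish wood. The nest is at (240,185), with its block and roller at the bottom (240,198), towards the robot. I'll check both in a crop.

Run:
```python
from h import *
z=np.load('top0.npz'); im,d,K,T=[z[k] for k in ('im','d','K','T')]
W=world(K,T,d)
a=cv2.resize(im[150:220,205:275],(400,400),interpolation=cv2.INTER_CUBIC)
b=cv2.resize(im[190:290,310:410],(400,400),interpolation=cv2.INTER_CUBIC)
cv2.imwrite('pics/crop1.png',np.hstack([a,b])[...,::-1])
hsv=cv2.cvtColor(im,cv2.COLOR_RGB2HSV)
print(hsv[214,338],hsv[271,330],W[214,338].round(4),W[150,338].round(4), W[185,240].round(4))
sub=(abs(W[...,2]-W[214,338,2])<.008); 
m=np.zeros(d.shape,bool);m[195:232,320:356]=sub[195:232,320:356]
v,u=np.nonzero(m); print(len(u),u.min(),u.max(),v.min(),v.max()); 
(c,r)=cv2.minEnclosingCircle(np.stack([u,v],1).astype(np.float32));print(c,r,onz(K,T,*c,W[214,338,2]),np.nanmean(W[m],0))
zz=W[160:210,222:260,2]; print((zz[::3,::3]*1000).round())
```

```text
[  9 170 108] [  1 209 166] [ 0.4588 -0.308   0.0352] [ 0.6755 -0.3268 -0.0007] [ 0.5491 -0.0034  0.0651]
352 327 348 203 223
(337.56134033203125, 213.24232482910156) 10.796876907348633 [ 0.46123398 -0.30675086  0.03517913] [ 0.46204443 -0.30762397  0.03454777]
[[11. 16. 13. 10. 13. 13. 10. 13. 13.  8. 10. 14. 10.]
 [12. 13. 14. 13. 14. 12. 12.  5. 14.  8. 13. 16. 11.]
 [16. 14. 30. 23. 23. 25. 22. 20. 20. 25. 27. 14. 15.]
 [10. 14. 25. 52. 17. 25. 25. 24. 22. 49. 22. 14. 15.]
 [12. 12. 21. 27. 43. 24. 20. 21. 44. 21. 21. 12. 16.]
 [11. 14. 19. 22. 27. 21. 26. 21. 27. 19. 24.  7. 16.]
 [12. 11. 18. 24. 20. 23. 23. 22. 21. 24. 24. 11. 11.]
 [11. 14. 19. 22. 25. 24. 23. 17. 22. 22. 23. 14. 12.]
 [14. 12. 23. 20. 18. 20. 48. 27. 22. 20. 25.  9. 14.]
 [13. 10. 24. 18. 24. 22. 62. 19. 21. 24. nan  8. 10.]
 [11.  7. 24. 21. 19. 23. 42. 22. 23. 19. 24.  9. 13.]
 [14. 12. 21. 21. 19. 22. 51. 20. 18. 28. 20. 10. 17.]
 [10. 11. 23. 17. 30. 57. 56. 57. 27. 19. 22. 12. 15.]
 [11.  9. 22. 24. 28. 60. 54. 58. 31. 21. 23. 11. 15.]
 [12. 15. 24. 22. 25. 60. 57. 56. 27. 24. 28. 13. 14.]
 [15. 12. 21. 24. 20. 23. 55. 41. 19. 19. 23.  6. 12.]
 [11.  9. 13. 13. 14.  9. 12.  9. 15.  8. 14. 15. 12.]]
```

View pics/crop1.png

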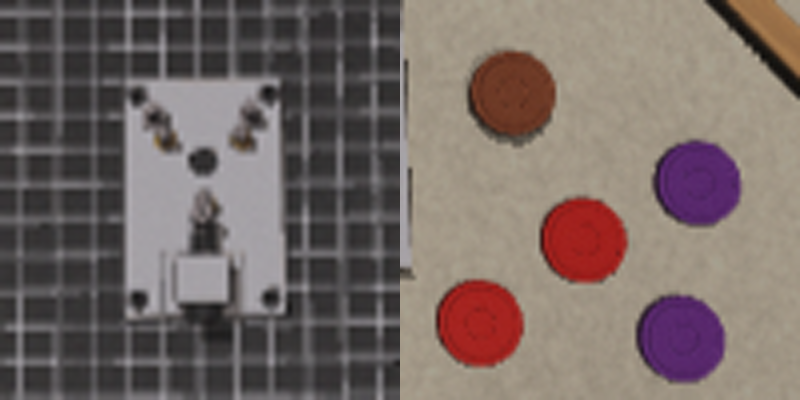

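The crop confirms the brown disc is the loose mirror. The nest has its roller and block nearest the robot and its pins away from it. I'll move over the nest first for a close look, then to the mirror.

Request:
step_arm(
  motion=[
    [8.5,-54,-50,0,-18],
    [8.5,-54,-50,0,-18],
    [8.5,-54,-50,0,-18],
    [8.5,-54,-50,0,-18],
    [8.5,-54,-50,0,-18],
    [8.5,-54,-50,0,-18],
    [8.5,-54,-50,0,-18],
    [8.5,-54,-50,0,-18],
    [8.5,-54,-50,0,-18],
    [8.5,-54,-50,0,-18],
    [8.5,-54,-50,0,-18],
    [8.5,-54,-50,4,-18],
    [8.5,-54,-50,7,-18],
    [8.5,-54,-50,7,-18],
    [8.5,-54,-50,7,-18],
    [8.5,-54,-50,7,-18],
    [8.5,-54,-50,7,-18],
    [8.5,-54,-50,7,-18],
  ],
)

```text
time: 1.9
tool_pos: [0.5673, -0.0007, 0.1614]
tcp_rot: [-0.002, -3.141, -0.001]
wrist_force: [1.5, 1.5, -0.3]
width: 0.997
grip_force: 0.0
```

Run:
```python
from h import *
s=bot.read_state(); print(s['time'],s['tool_pos'],s['tcp_rot'],s['q'],s['wrist_force'])
im,d,K,T=cam('wrist'); np.savez('w1.npz',im=im,d=d,K=K,T=T)
cv2.imwrite('pics/w1.png',cv2.resize(im,(800,600),interpolation=cv2.INTER_CUBIC)[...,::-1])
```

```text
1.9 [ 0.56731156 -0.00067422  0.16139958] [-2.18203398e-03 -3.14124437e+00 -7.62405360e-04] [-4.53817156e-02  1.16425894e-01  1.91164186e+00  5.23065308e-04
  1.11389372e+00 -1.61501961e+00] [ 1.45094153  1.51537104 -0.2522377 ]
```

View pics/w1.png

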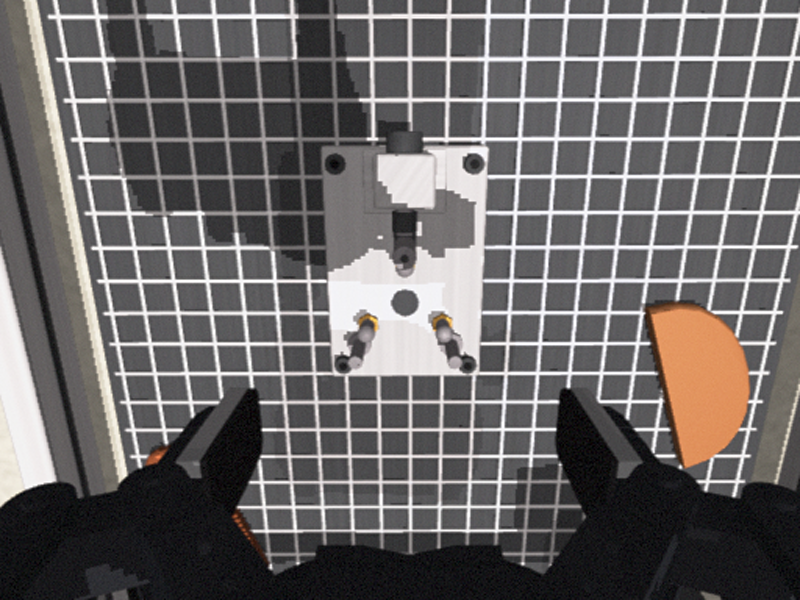

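The wrist view (800 px scale) shows the plate corners at (322,147), (487,147), (481,375) and (331,374). The roller top is near (404,257), the pin tops near (355,361) and (455,361), and the block top spans (376..435, 154..207).

Run:
```python
from h import *
z=np.load('w1.npz'); im,d,K,T=[z[k] for k in ('im','d','K','T')]
W=world(K,T,d)
pz=np.nanmedian(W[185:232,220:228,2]);bz=np.nanmedian(W[105:125,242:272,2]);print('plate z',pz,'block z',bz, 'bed',np.nanmedian(W[100:230,320:400,2]))
g=cv2.cvtColor(im,cv2.COLOR_RGB2GRAY)
z0=pz-.010
P=lambda u,v,h:(onz(K,T,u*.64-.2,v*.64-.2,z0+h)*1000).round(1)
for n,u,v,h in [('TL',322,147,.01),('TR',487,147,.01),('BR',481,375,.01),('BL',331,374,.01),('hole',404,302,.01),('roll',404,257,.052),('pinR?',355,361,.039),('pinL?',455,361,.039)]: print(n,P(u,v,h))
for u,v in [(376,155),(435,153),(434,207),(381,208)]: print('blk',P(u,v,.046))
c=cv2.resize(im[85:245,200:320],(600,800)[::1],interpolation=cv2.INTER_CUBIC)
c=cv2.resize(im[140:245,205:315],(786,750),interpolation=cv2.INTER_CUBIC)[:600*1]
c=cv2.resize(im[150:245,205:315],(690,596),interpolation=cv2.INTER_CUBIC)
cv2.imwrite('pics/c2.png',c[...,::-1])
```

```text
plate z 0.021533798721754344 block z 0.057476644484727724 bed 0.011581968879280369
TL [494.2 -46.2  21.5]
TR [494.4  41.5  21.5]
BR [627.1  43.6  21.5]
BL [626.2 -47.6  21.5]
hole [580.5  -3.   21.5]
roll [544.8  -2.5  63.5]
pinR? [604.8 -29.4  50.5]
pinL? [605.   24.7  50.5]
blk [497.7 -15.4  57.5]
blk [496.8  12.1  57.5]
blk [521.7  11.9  57.5]
blk [522.1 -13.5  57.5]
```

View pics/c2.png

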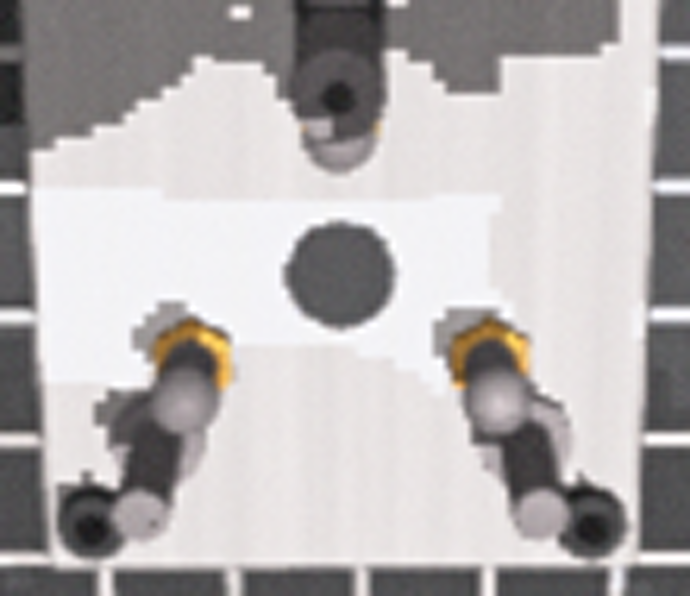

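The nest origin comes out at about (0.5805, -0.0025, 0.0115) with yaw near 0. The plate, hole, roller, block and pins all agree. Next, the mirror.

Request:
step_arm(
  motion=[
    [8.5,10.6,-30.6,0,0],
    [8.5,10.6,-30.6,0,0],
    [8.5,10.6,-30.6,0,0],
    [8.5,10.6,-30.6,0,0],
    [8.5,10.6,-30.6,0,0],
    [8.5,10.6,-30.6,2,0],
    [8.5,10.6,-30.6,2,0],
    [8.5,10.6,-30.6,2,0],
    [8.5,10.6,-30.6,2,0],
    [8.5,10.6,-30.6,2,0],
    [8.5,10.6,-30.6,2,0],
  ],
)

```text
time: 3.05
tool_pos: [0.4621, -0.3059, 0.142]
tcp_rot: [-0.001, 3.141, -0.001]
wrist_force: [0.1, -0.7, 0.6]
width: 0.997
grip_force: 0.0
```

```bash
cat > mir.py <<'E'
from h import *
def mirror(tag,ztop,save=True):
    s=bot.read_state(); im,d,K,T=cam('wrist'); np.savez(tag+'.npz',im=im,d=d,K=K,T=T)
    hsv=cv2.cvtColor(im,cv2.COLOR_RGB2HSV)
    m=((hsv[...,0]<14)&(hsv[...,1]>110)&(hsv[...,2]>40)).astype(np.uint8)
    n,l,st,c=cv2.connectedComponentsWithStats(m); 
    k=1+np.argmax(st[1:,4]); print('comp',st[k],c[k])
    W=world(K,T,d); mm=(l==k); zt=np.nanmedian(W[mm][:,2]); print('top z',zt)
    cn=max(cv2.findContours(mm.astype(np.uint8),0,1)[0],key=cv2.contourArea)[:,0]
    cn=cv2.convexHull(cn)[:,0]
    P=np.array([onz(K,T,u,v,ztop) for u,v in cn])
    cc,r=cv2.minEnclosingCircle((P[:,:2]*1000).astype(np.float32)); print('circle mm',cc,r,'state',s['tool_pos'],s['tcp_rot'],s['time'])
    return im,W,mm
E
python3 - <<'E'
from mir import *
im,W,mm=mirror('w2',.036); cv2.imwrite('pics/w2.png',im[...,::-1])
z=np.load('w1.npz');K,T=z['K'],z['T']
for a,b in((187,398),(495,398)):
    o=T[:3,3];r=ray(K,T,205+a/6.27-.4,150+b/6.27-.4);t=(.593-o[0])/r[0];print('rest ray at x=.593',o+r*t)
E
```

```text
comp [ 143    0   87   84 5754] [186.29457769  38.06690998]
top z 0.012439346194504403
circle mm (352.0169677734375, -357.8647766113281) 30.58832359313965 state [ 0.4621456  -0.3058557   0.14203295] [-1.16097800e-03  3.14050031e+00 -7.14827542e-04] 3.05
rest ray at x=.593 [ 0.593      -0.02365676  0.03959167]
rest ray at x=.593 [0.593      0.01885414 0.03987892]
```

View pics/w2.png

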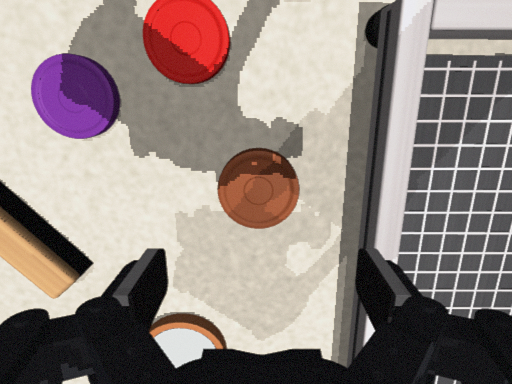

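The mask picked the red look-alike. The brown mirror is at (258,188), spanning u 219-299 and v 149-228. I'll redo it seeded there, using the rows of its far edge.

Run:
```python
from h import *
z=np.load('w2.npz'); im,d,K,T=[z[k] for k in ('im','d','K','T')]
hsv=cv2.cvtColor(im,cv2.COLOR_RGB2HSV).astype(int); 
m=((hsv[...,0]<16)&(hsv[...,1]>100)).astype(np.uint8); n,l,st,c=cv2.connectedComponentsWithStats(m); k=l[205,258]; print(st[k],c[k],hsv[188,258],hsv[160,245])
W=world(K,T,d); mm=l==k; zt=np.nanmedian(W[mm][:,2]); print('z',zt)
cn=max(cv2.findContours(mm.astype(np.uint8),0,1)[0],key=cv2.contourArea)[:,0].astype(float)
P=np.array([onz(K,T,u,v,.0355)[:2] for u,v in cn]); P=P[cn[:,1]>185]
from scipy.optimize import least_squares
s=least_squares(lambda p:np.hypot(*(P-p[:2]).T)-p[2],[.46,-.307,.033],loss='soft_l1',f_scale=.0005); print(s.x,np.std(s.fun))
```

```text
[ 218  148   81   80 5084] [257.99685287 188.10247836] [  9 156 149] [ 10 179  80]
z 0.034380087316635555
[ 0.46296847 -0.30823643  0.03198708] 0.0002396195642466406
```

Request:
step_arm(
  motion=[
    [8.5,-0.1,-0.2,5,0],
    [8.5,-0.1,-0.2,9,0],
    [8.5,-0.1,-0.2,11.5,0],
    [8.5,-0.1,-0.2,12.8,0],
    [8.5,-0.1,-0.2,13.4,0],
    [8.5,-0.1,-0.2,13.4,0],
    [8.5,-0.1,-0.2,13.4,0],
    [8.5,-0.1,-0.2,13.4,0],
  ],
)

```text
time: 3.9
tool_pos: [0.4635, -0.3101, 0.0091]
tcp_rot: [0.002, 3.139, -0.003]
wrist_force: [-0.5, 0.1, -0.6]
width: 0.993
grip_force: 0.0
```

Request:
step_arm(
  motion=[
    [7.5,0,0,0,0],
    [7.0,0,0,0,0],
    [6.7,0,0,0,0],
    [6.4,0,0,0,0],
    [6.0,0,0,0,0],
    [6.0,0,0,0,0],
    [6.0,0,0,0,0],
    [6.0,0,0,0,0],
  ],
  force=25,
)

```text
time: 4.7
tool_pos: [0.4624, -0.3094, 0.008]
tcp_rot: [0.003, 3.141, -0.0]
wrist_force: [-0.6, 1.1, 6.1]
width: 0.764
grip_force: 27.2
```

Gripped at about 65 mm. Lift and carry to a hover over the nest.

Request:
step_arm(
  motion=[
    [6.0,0,0,-2,0],
    [6.0,0,0,-6,0],
    [6.0,0,0,-11,0],
    [6.0,-1,3,-14,0],
    [6.0,-3,7,-14,0],
    [6.0,-5,12,-14,0],
    [6.0,-7,16.5,-14,0],
    [6.0,-9,21,-14,0],
    [6.0,-11,26,-14,0],
    [6.0,-12.2,29,-13,0],
    [6.0,-12.4,30.3,-12,0],
    [6.0,-12.4,30.7,-11,0],
    [6.0,-12.4,30.7,-11,0],
    [6.0,-12.4,30.7,-11,0],
    [6.0,-12.4,30.7,-11,0],
  ],
)

```text
time: 6.2
tool_pos: [0.5866, -0.0039, 0.1176]
tcp_rot: [0.005, 3.141, -0.001]
wrist_force: [-0.1, 0.5, -0.4]
width: 0.76
grip_force: 28.6
```

Run:
```python
from h import *
s=bot.read_state(); im,d,K,T=cam('wrist'); np.savez('w3.npz',im=im,d=d,K=K,T=T); cv2.imwrite('pics/w3.png',im[...,::-1])
hsv=cv2.cvtColor(im,cv2.COLOR_RGB2HSV).astype(int)
m=((hsv[...,0]<16)&(hsv[...,1]>100)).astype(np.uint8); m[:,:150]=0; m[:,370:]=0
n,l,st,c=cv2.connectedComponentsWithStats(m); k=1+np.argmax(st[1:,4]); print(st[k],c[k])
W=world(K,T,d); mm=l==k; print('z top',np.nanpercentile(W[mm][:,2],[10,50,90]))
print(s['time'],s['tool_pos'],s['tcp_rot'],s['wrist_force'],s['width'],s['grip_force'])
```

```text
[  180   201   163   151 19035] [261.30070922 277.02600473]
z top [0.14279943 0.14391886 0.14513068]
6.2 [ 0.58658642 -0.00392119  0.11760232] [ 5.46148795e-03  3.14121507e+00 -6.10206343e-04] [-0.11555188  0.53757193 -0.43444517] 0.7598726320342872 28.58423888683319
```

View pics/w3.png

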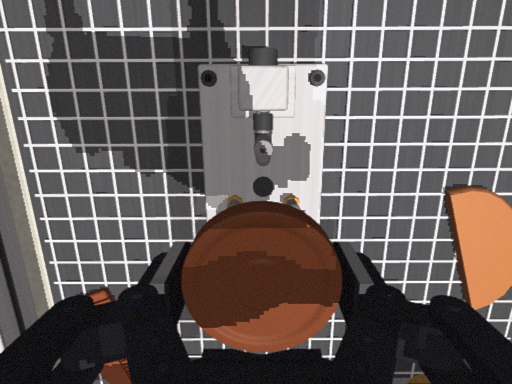

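The wrist view shows the mirror level in the grip at (261,277), with its top at z≈0.144. The roller is at (262,152) and the hole at (263,186). I'll compare the mirror and nest positions in this one picture.

Run:
```python
from h import *
from scipy.optimize import least_squares
z=np.load('w3.npz'); im,d,K,T=[z[k] for k in ('im','d','K','T')]
hsv=cv2.cvtColor(im,cv2.COLOR_RGB2HSV).astype(int)
m=((hsv[...,0]<16)&(hsv[...,1]>100)).astype(np.uint8); m[:,:150]=0; m[:,370:]=0
n,l,st,c=cv2.connectedComponentsWithStats(m); k=1+np.argmax(st[1:,4])
cn=max(cv2.findContours((l==k).astype(np.uint8),0,1)[0],key=cv2.contourArea)[:,0].astype(float)
for zt in (.1439,.1456):
    P=np.array([onz(K,T,u,v,zt)[:2] for u,v in cn]);Q=P[cn[:,1]>270]
    s=least_squares(lambda p:np.hypot(*(Q-p[:2]).T)-p[2],[.58,-.003,.033],loss='soft_l1',f_scale=.0003); print(zt,s.x,np.std(s.fun))
g=cv2.cvtColor(im,cv2.COLOR_RGB2GRAY)
h=(g[175:198,250:276]<90).astype(np.uint8);n,l,st,c=cv2.connectedComponentsWithStats(h);print(st[1:],c[1:]);k=1+np.argmax(st[1:,4]);print('hole',onz(K,T,c[k][0]+250,c[k][1]+175,.0215))
print('roller',onz(K,T,262.7,149.5,.0635)); print('plate L,R edge',onz(K,T,203,140,.0215),onz(K,T,325,140,.0215))
```

```text
0.1439 [ 0.58784302 -0.0036964   0.03273108] 0.00018784793451728218
0.1456 [ 0.58673004 -0.00369203  0.03225022] 0.0001850871600399446
[[  3   1  21  21 342]] [[12.70760234 11.22222222]]
hole [ 0.58081476 -0.00259072  0.0215    ]
roller [ 0.54550967 -0.0026673   0.0635    ]
plate L,R edge [ 0.54550036 -0.04608582  0.0215    ] [0.54588266 0.04300548 0.0215    ]
```

Request:
step_arm(
  motion=[
    [6.0,0,0.1,2,0],
    [6.0,0,0.1,4,0],
    [6.0,0,0.1,4.7,0],
    [6.0,0,0.1,5.0,0],
    [6.0,0,0.1,5.0,0],
    [6.0,0,0.1,5.0,0],
    [6.0,0,0.1,5.0,0],
  ],
)

```text
time: 6.95
tool_pos: [0.5876, -0.0015, 0.0684]
tcp_rot: [0.003, 3.14, -0.0]
wrist_force: [-0.7, -0.2, -1.1]
width: 0.767
grip_force: 28.6
```

Request:
step_arm(
  motion=[
    [6.0,0.1,0,0,0],
    [6.0,0.2,0,0,0],
    [6.0,0.2,0,0,0],
    [6.0,0.2,0,0,0],
  ],
)

```text
time: 7.35
tool_pos: [0.5846, -0.0014, 0.0674]
tcp_rot: [0.002, 3.142, -0.0]
wrist_force: [-0.1, 0.3, -0.9]
width: 0.763
grip_force: 28.6
```

Request:
step_arm(
  motion=[
    [6.0,0.1,0,0,0],
    [6.0,0.2,0,0,0],
    [6.0,0.3,0,0,0],
    [6.0,0.3,0,0,0],
    [6.0,0.3,0,0,0],
  ],
)

```text
time: 7.85
tool_pos: [0.5816, -0.0014, 0.0673]
tcp_rot: [0.003, 3.142, 0.0]
wrist_force: [0.3, -0.4, -0.9]
width: 0.758
grip_force: 28.6
```

Request:
step_arm(
  motion=[
    [6.0,0.1,0,0,0],
    [6.0,0.2,0,0,0],
    [6.0,0.3,0,0,0],
    [6.0,0.3,0,0,0],
    [6.0,0.3,0,0,0],
  ],
)

```text
time: 8.35
tool_pos: [0.5786, -0.0014, 0.0673]
tcp_rot: [0.003, 3.141, 0.0]
wrist_force: [0.9, -0.1, -1.2]
width: 0.764
grip_force: 28.6
```

The force on the roller is less than I expected, so I'll check with a camera measurement.

```bash
cat > held.py <<'E'
from h import *
from scipy.optimize import least_squares
import sys
for i in range(1):
    s=bot.read_state(); im,d,K,T=cam('wrist')
    hsv=cv2.cvtColor(im,cv2.COLOR_RGB2HSV).astype(int)
    m=((hsv[...,0]<16)&(hsv[...,1]>100)).astype(np.uint8); m[:,:150]=0; m[:,370:]=0
    n,l,st,c=cv2.connectedComponentsWithStats(m); k=1+np.argmax(st[1:,4])
    W=world(K,T,d); print('ztop',np.nanmedian(W[l==k][:,2]))
    cn=max(cv2.findContours((l==k).astype(np.uint8),0,1)[0],key=cv2.contourArea)[:,0].astype(float)
    zt=s['tool_pos'][2]+.027;P=np.array([onz(K,T,u,v,zt)[:2] for u,v in cn]);Q=P[cn[:,1]>270]
    f=least_squares(lambda p:np.hypot(*(Q-p[:2]).T)-p[2],[.58,-.003,.033],loss='soft_l1',f_scale=.0003); print('mirror',f.x,np.std(f.fun))
    print(s['time'],s['tool_pos'],s['wrist_force'],s['width'])
    cv2.imwrite('pics/'+sys.argv[1],cv2.resize(im[90:282,130:386],(768,576),interpolation=cv2.INTER_CUBIC)[...,::-1])
E
python3 held.py w4.png
```

```text
ztop 0.09363910727173849
mirror [ 0.57933319 -0.00117276  0.03258391] 0.00023018408469851313
8.35 [ 0.57863446 -0.00139317  0.0673217 ] [ 0.86514879 -0.14116343 -1.15908944] 0.7638735381556542
```

View pics/w4.png

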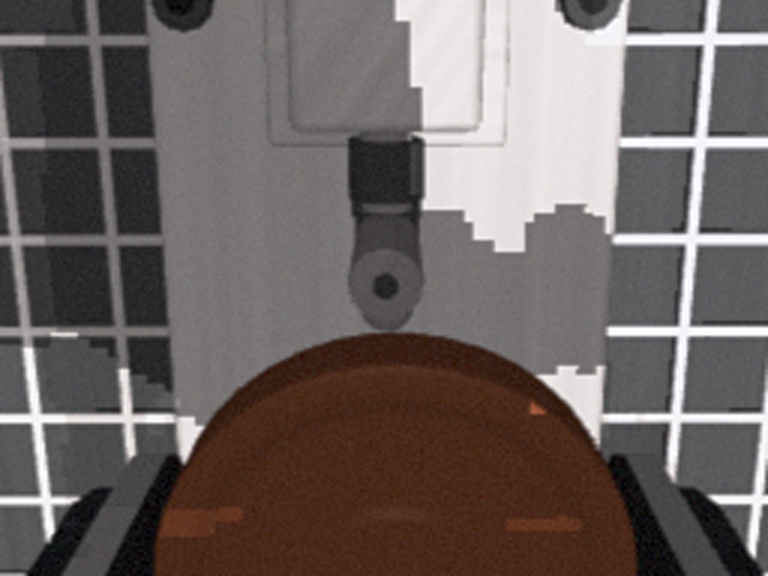

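The crop shows the roller top at (386,286) and the mirror's near rim at (390,333), which looks barely in contact, if at all. I'll compute the gap.

Run:
```python
from h import *
im,d,K,T=cam('wrist'); np.savez('w4.npz',im=im,d=d,K=K,T=T)
f=lambda a,b,z:(onz(K,T,130+a/3-.33,90+b/3-.33,z)*1000).round(1)
print('roller top',f(386,286,.0635),'left',f(349,286,.0635),'right',f(423,286,.0635),'front',f(386,323,.0635))
print('rim lower edge',f(392,333,.0535),f(392,333,.0515),'top edge',f(392,365,.094))
print('block front',f(386,131,.0575), 'plate R/L',f(607,330,.0215),f(170,330,.0215))
W=world(K,T,d); print('roller z',np.nanmedian(W[182:189,255:262,2]), 'block z',np.nanmedian(W[95:130,232:285,2]))
```

```text
roller top [545.7  -2.5  63.5] left [545.7  -8.2  63.5] right [545.7   3.3  63.5] front [551.7  -2.5  63.5]
rim lower edge [556.8  -1.6  53.5] [557.4  -1.6  51.5] top edge [547.4  -1.5  94. ]
block front [522.5  -2.4  57.5] plate R/L [567.   41.9  21.5] [566.8 -46.7  21.5]
roller z 0.06459042569868415 block z 0.057462535818828986
```

My carry height had a sign slip: the mirror's bottom is at TCP+14 mm, so it was passing above the roller and nothing touched. I'll back off, lower to the right level, then push.

Request:
step_arm(
  motion=[
    [6.0,-0.5,-0.1,0,0],
    [6.0,-0.9,-0.1,0,0],
    [6.0,-0.9,-0.1,0,0],
    [6.0,-0.9,-0.1,1,0],
    [6.0,-0.9,-0.1,2,0],
    [6.0,-0.9,-0.1,2.6,0],
    [6.0,-0.9,-0.1,2.8,0],
    [6.0,-0.9,-0.1,2.8,0],
    [6.0,-0.9,-0.1,2.8,0],
  ],
)

```text
time: 9.35
tool_pos: [0.5877, -0.0024, 0.0393]
tcp_rot: [0.003, 3.142, -0.0]
wrist_force: [-0.1, 0.5, -0.1]
width: 0.763
grip_force: 28.6
```

Request:
step_arm(
  motion=[
    [6.0,0.1,0,0,0],
    [6.0,0.2,0,0,0],
    [6.0,0.3,0,0,0],
    [6.0,0.4,0,0,0],
    [6.0,0.4,0,0,0],
    [6.0,0.4,0,0,0],
  ],
)

```text
time: 9.95
tool_pos: [0.5836, -0.0024, 0.0393]
tcp_rot: [0.003, 3.142, -0.0]
wrist_force: [-0.1, -0.3, -0.3]
width: 0.765
grip_force: 28.6
```

Request:
step_arm(
  motion=[
    [6.0,0.1,0,0,0],
    [6.0,0.2,0,0,0],
    [6.0,0.3,0,0,0],
    [6.0,0.4,0,0,0],
    [6.0,0.4,0,0,0],
    [6.0,0.4,0,0,0],
  ],
)

```text
time: 10.55
tool_pos: [0.5801, -0.0024, 0.0395]
tcp_rot: [0.003, 3.141, -0.0]
wrist_force: [3.4, -0.6, -1.4]
width: 0.759
grip_force: 28.6
```

```bash
python3 held.py w5.png
```

```text
ztop 0.06584462840636024
mirror [ 0.58096315 -0.00218453  0.03255705] 0.0002427741828599155
10.55 [ 0.58010469 -0.0024319   0.03953398] [ 3.38668693 -0.5816711  -1.41611492] 0.7591049005773074
```

View pics/w5.png

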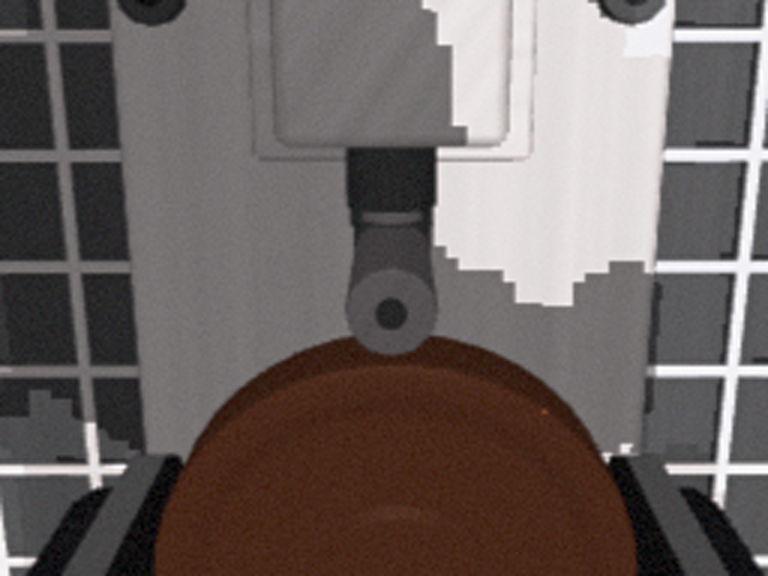

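The roller at (391,313) is now engaged by the rim. 3.4 N means it is about 3.7 mm in, matching nest x≈0. Push 3 mm more, then lower slowly.

Request:
step_arm(
  motion=[
    [6.0,0.1,0,0,0],
    [6.0,0.2,0,0,0],
    [6.0,0.3,0,0,0],
    [6.0,0.3,0,0,0],
    [6.0,0.3,0,0,0],
  ],
)

```text
time: 11.1
tool_pos: [0.5769, -0.0024, 0.0395]
tcp_rot: [0.003, 3.141, -0.0]
wrist_force: [4.6, 0.0, -1.2]
width: 0.76
grip_force: 28.6
```

Request:
step_arm(
  motion=[
    [6.0,0,0,0.1,0],
    [6.0,0,0,0.2,0],
    [6.0,0,0,0.3,0],
    [6.0,0,0,0.4,0],
    [6.0,0,0,0.5,0],
    [6.0,0,0,0.6,0],
    [6.0,0,0,0.6,0],
    [6.0,0,0,0.6,0],
  ],
)

```text
time: 11.9
tool_pos: [0.5766, -0.0024, 0.0332]
tcp_rot: [-0.003, -3.141, 0.0]
wrist_force: [4.2, 0.7, 1.0]
width: 0.759
grip_force: 28.7
```

Request:
step_arm(
  motion=[
    [6.0,0,0,0.1,0],
    [6.0,0,0,0.2,0],
    [6.0,0,0,0.2,0],
  ],
)

```text
time: 12.2
tool_pos: [0.5765, -0.0024, 0.0311]
tcp_rot: [-0.003, -3.141, -0.0]
wrist_force: [4.8, 0.1, 2.2]
width: 0.759
grip_force: 28.7
```

Request:
step_arm(
  motion=[
    [6.0,0,0,0.1,0],
    [6.0,0,0,0.2,0],
    [6.0,0,0,0.2,0],
  ],
)

```text
time: 12.5
tool_pos: [0.5768, -0.0024, 0.0303]
tcp_rot: [-0.002, -3.142, 0.0]
wrist_force: [0.9, -0.0, 8.5]
width: 0.761
grip_force: 29.5
```

Request:
step_arm(
  motion=[
    [6.0,0,0,0.1,0],
    [6.0,0,0,0.1,0],
    [6.0,0,0,0.1,0],
  ],
)

```text
time: 12.8
tool_pos: [0.5769, -0.0024, 0.0302]
tcp_rot: [0.002, 3.141, -0.0]
wrist_force: [-0.6, 0.7, 13.9]
width: 0.758
grip_force: 29.9
```

The mirror touches the rests at TCP z≈0.0303. I'll ease back to take off the load, then let go.

Request:
step_arm(
  motion=[
    [6.0,0,0,-0.2,0],
    [6.0,0,0,-0.2,0],
    [6.0,0,0,-0.2,0],
  ],
)

```text
time: 13.1
tool_pos: [0.5768, -0.0024, 0.0305]
tcp_rot: [0.002, 3.141, 0.0]
wrist_force: [3.1, 0.3, 4.9]
width: 0.763
grip_force: 28.9
```

Request:
step_arm(
  motion=[
    [6.0,0,0,-0.1,0],
    [6.0,-0.1,0,-0.1,0],
    [6.0,-0.2,0,-0.1,0],
    [6.0,-0.3,0,-0.1,0],
    [6.0,-0.3,0,-0.1,0],
    [6.0,-0.3,0,-0.1,0],
  ],
)

```text
time: 13.7
tool_pos: [0.5792, -0.0024, 0.0308]
tcp_rot: [-0.003, -3.141, -0.0]
wrist_force: [2.9, 0.9, -2.4]
width: 0.763
grip_force: 28.6
```

Request:
step_arm(
  motion=[
    [6.55,0,0,0,0],
    [6.65,0,0,0,0],
    [6.75,0,0,0,0],
    [7.0,0,0,0,0],
    [7.5,0,0,0,0],
    [8.0,0,0,0,0],
    [8.5,0,0,0,0],
    [8.5,0,0,0,0],
    [8.5,0,0,0,0],
  ],
)

```text
time: 14.6
tool_pos: [0.5797, -0.0024, 0.0313]
tcp_rot: [0.003, 3.142, -0.0]
wrist_force: [-0.1, -0.5, 0.2]
width: 0.992
grip_force: 0.0
```

Request:
step_arm(
  motion=[
    [8.5,0,0,-2,0],
    [8.5,0,0,-6,0],
    [8.5,0,0,-9,0],
    [8.5,0,0,-9,0],
    [8.5,0,0,-9,0],
  ],
)

```text
time: 15.1
tool_pos: [0.5804, -0.0024, 0.1224]
tcp_rot: [0.003, 3.139, -0.0]
wrist_force: [-0.3, -0.3, -0.3]
width: 0.997
grip_force: 0.0
```

```bash
cat > seat.py <<'E'
from h import *
from scipy.optimize import least_squares
s=bot.read_state(); im,d,K,T=cam('wrist'); np.savez('w6.npz',im=im,d=d,K=K,T=T); cv2.imwrite('pics/w6.png',im[...,::-1])
hsv=cv2.cvtColor(im,cv2.COLOR_RGB2HSV).astype(int)
m=((hsv[...,0]<16)&(hsv[...,1]>100)).astype(np.uint8); m[:,:150]=0; m[:,370:]=0
n,l,st,c=cv2.connectedComponentsWithStats(m); k=1+np.argmax(st[1:,4]); print(st[k])
W=world(K,T,d); Q=W[(l==k)]; Q=Q[np.isfinite(Q).all(1)]; Q=Q[abs(Q[:,2]-np.median(Q[:,2]))<.006]
A=np.c_[Q[:,:2]-Q[:,:2].mean(0),np.ones(len(Q))]; print('plane',np.linalg.lstsq(A,Q[:,2],rcond=None)[0], len(Q))
zt=np.median(Q[:,2]);cn=max(cv2.findContours((l==k).astype(np.uint8),0,1)[0],key=cv2.contourArea)[:,0].astype(float)
P=np.array([onz(K,T,u,v,zt)[:2] for u,v in cn]);Q=P[cn[:,1]>c[k][1]]
f=least_squares(lambda p:np.hypot(*(Q-p[:2]).T)-p[2],[.58,-.003,.033],loss='soft_l1',f_scale=.0003); print('mirror',f.x,np.std(f.fun)); print(s['time'],s['tool_pos'],s['tcp_rot'],s['wrist_force'])
E
python3 seat.py
```

```text
[ 213  158   96   94 7043]
plane [0.009913   0.00808031 0.0574001 ] 6974
mirror [ 0.58162505 -0.0025342   0.03193312] 0.00022692519902847054
15.1 [ 0.58039878 -0.0024113   0.1223617 ] [ 2.54068572e-03  3.13922797e+00 -1.62287400e-04] [-0.34908742 -0.33020931 -0.33100719]
```

View pics/w6.png

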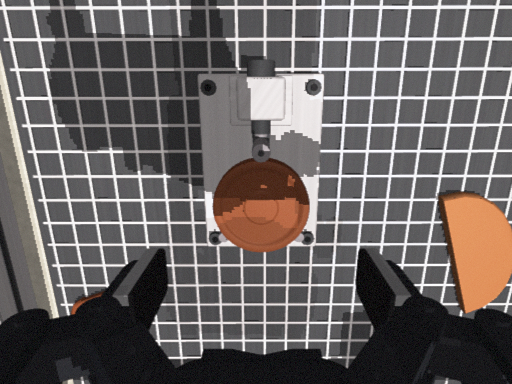

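The mirror at (262,205) sits between the roller and pins, at (0.5816, -0.0025), level, with its top at z≈0.057. Now I'll close the fingers and press the middle, then over each rest.

Request:
step_arm(
  motion=[
    [0,0,0,1,0],
    [0,0,0,3,0],
    [0,0,0,5,0],
    [0,0,0,5.5,0],
    [0,0,0,5.5,0],
    [0,0,0,5.5,0],
    [0,0,0,5.5,0],
  ],
)

```text
time: 15.85
tool_pos: [0.5805, -0.0024, 0.0671]
tcp_rot: [0.003, 3.14, -0.0]
wrist_force: [0.0, -0.0, -0.6]
width: 0.002
grip_force: 0.0
```

Request:
step_arm(
  motion=[
    [0,0,0,0.2,0],
    [0,0,0,0.4,0],
    [0,0,0,0.6,0],
    [0,0,0,0.7,0],
    [0,0,0,0.8,0],
    [0,0,0,0.8,0],
  ],
)

```text
time: 16.45
tool_pos: [0.5797, -0.0023, 0.0586]
tcp_rot: [0.002, 3.142, 0.0]
wrist_force: [-1.1, 0.2, 3.6]
width: 0.0
grip_force: 1.5
```

Request:
step_arm(
  motion=[
    [0,0,0,0.05,0],
    [0,0,0,0.05,0],
    [0,0,0,0.05,0],
  ],
)

```text
time: 16.75
tool_pos: [0.5797, -0.0024, 0.0585]
tcp_rot: [0.003, 3.141, 0.0]
wrist_force: [-2.2, 0.6, 6.6]
width: 0.001
grip_force: 3.1
```

Request:
step_arm(
  motion=[
    [0,0,0,0.05,0],
    [0,0,0,0.05,0],
    [0,0,0,0.05,0],
  ],
)

```text
time: 17.05
tool_pos: [0.5798, -0.0024, 0.0585]
tcp_rot: [0.003, 3.141, 0.0]
wrist_force: [-2.5, -0.3, 9.1]
width: -0.003
grip_force: 4.3
```

Request:
step_arm(
  motion=[
    [0,0,0,0.04,0],
    [0,0,0,0.04,0],
    [0,0,0,0.04,0],
  ],
)

```text
time: 17.35
tool_pos: [0.5798, -0.0024, 0.0584]
tcp_rot: [0.003, 3.141, 0.0]
wrist_force: [-4.7, 0.3, 11.0]
width: 0.004
grip_force: 5.3
```

Request:
step_arm(
  motion=[
    [0,0,0,-0.3,0],
    [0,0,0,-0.7,0],
    [0,-1.2,1.9,-0.7,0],
    [0,-1.2,1.9,-0.7,0],
    [0,-1.2,1.9,-0.5,0],
    [0,-1.2,1.9,-0.3,0],
    [0,-1.2,1.9,-0.2,0],
    [0,-1.2,1.9,-0.1,0],
    [0,-1.2,1.9,-0.1,0],
    [0,-1.2,1.9,-0.1,0],
  ],
)

```text
time: 18.35
tool_pos: [0.591, 0.0162, 0.0583]
tcp_rot: [-0.003, -3.14, 0.0]
wrist_force: [-3.5, -0.2, 4.9]
width: -0.001
grip_force: 2.6
```

Request:
step_arm(
  motion=[
    [0,0,0,0.1,0],
    [0,0,0,0.1,0],
    [0,0,0,0.1,0],
  ],
)

```text
time: 18.65
tool_pos: [0.5911, 0.0163, 0.0582]
tcp_rot: [-0.003, -3.14, -0.0]
wrist_force: [-5.4, -0.1, 10.7]
width: -0.003
grip_force: 4.9
```

Request:
step_arm(
  motion=[
    [0,0,0,-0.4,0],
    [0,0,0,-0.7,0],
    [0,0,-3.8,-0.7,0],
    [0,0,-3.8,-0.7,0],
    [0,0,-3.8,-0.5,0],
    [0,0,-3.8,-0.3,0],
    [0,0,-3.8,-0.2,0],
    [0,0,-3.8,-0.1,0],
    [0,0,-3.8,-0.1,0],
    [0,0,-3.8,-0.1,0],
  ],
)

```text
time: 19.65
tool_pos: [0.5913, -0.0209, 0.0583]
tcp_rot: [-0.001, -3.141, 0.0]
wrist_force: [-2.9, -0.4, 5.4]
width: 0.002
grip_force: 2.7
```

Request:
step_arm(
  motion=[
    [0,0,0,0.1,0],
    [0,0,0,0.1,0],
    [0,0,0,0.1,0],
  ],
)

```text
time: 19.95
tool_pos: [0.5914, -0.021, 0.0582]
tcp_rot: [-0.001, -3.141, 0.0]
wrist_force: [-3.5, -0.7, 10.3]
width: 0.001
grip_force: 4.9
```

Request:
step_arm(
  motion=[
    [0,0,0,-0.4,0],
    [0,0,0,-0.8,0],
    [0,1.5,1.9,-0.8,0],
    [0,3.0,1.9,-0.8,0],
    [0,3.0,1.9,-0.8,0],
    [0,3.0,1.9,-0.5,0],
    [0,3.0,1.9,-0.3,0],
    [0,3.0,1.9,-0.2,0],
    [0,3.0,1.9,-0.1,0],
    [0,3.0,1.9,-0.1,0],
    [0,3.0,1.9,-0.1,0],
  ],
)

```text
time: 21.05
tool_pos: [0.5622, -0.0025, 0.0584]
tcp_rot: [0.003, 3.141, -0.0]
wrist_force: [-1.7, 0.4, 5.0]
width: -0.001
grip_force: 2.4
```

Request:
step_arm(
  motion=[
    [0,0,0,0.1,0],
    [0,0,0,0.1,0],
    [0,0,0,0.1,0],
  ],
)

```text
time: 21.35
tool_pos: [0.5622, -0.0025, 0.0582]
tcp_rot: [0.003, 3.141, -0.0]
wrist_force: [-4.5, 0.4, 10.5]
width: -0.004
grip_force: 5.1
```

Request:
step_arm(
  motion=[
    [0,0,0,0.05,0],
    [0,0,0,0.05,0],
    [0,0,0,0.05,0],
  ],
)

```text
time: 21.65
tool_pos: [0.5623, -0.0025, 0.0582]
tcp_rot: [0.003, 3.141, -0.0]
wrist_force: [-4.4, -0.6, 13.5]
width: -0.001
grip_force: 6.5
```

All three rests are firm at the same height. One last press in the middle, then retreat and look.

Request:
step_arm(
  motion=[
    [0,0,0,-0.4,0],
    [0,0,0,-0.8,0],
    [0,-1.8,0,-0.8,0],
    [0,-1.8,0,-0.8,0],
    [0,-1.8,0,-0.5,0],
    [0,-1.8,0,-0.3,0],
    [0,-1.8,0,-0.2,0],
    [0,-1.8,0,-0.1,0],
    [0,-1.8,0,-0.05,0],
    [0,-1.8,0,-0.05,0],
    [0,-1.8,0,-0.05,0],
  ],
)

```text
time: 22.75
tool_pos: [0.5787, -0.0024, 0.0583]
tcp_rot: [-0.002, -3.14, 0.0]
wrist_force: [-5.7, -0.4, 13.6]
width: 0.003
grip_force: 6.1
```

Request:
step_arm(
  motion=[
    [0,0,0,-0.3,0],
    [0,0,0,-1,0],
    [0,0,0,-3,0],
    [0,0,0,-6,0],
    [8.5,0,0,-6.5,0],
    [8.5,0,0,-6.5,0],
    [8.5,0,0,-6.5,0],
    [8.5,0,0,-6.5,0],
    [8.5,0,0,-6.5,0],
  ],
)

```text
time: 23.65
tool_pos: [0.5786, -0.0023, 0.1204]
tcp_rot: [-0.003, -3.139, -0.0]
wrist_force: [0.4, 0.7, 0.5]
width: 0.844
grip_force: 0.0
```

```bash
sed -i 's/w6/w7/g' seat.py; python3 seat.py
python3 - <<'E'
from h import *
z=np.load('w7.npz');im,K,T=z['im'],z['K'],z['T']
cv2.imwrite('pics/w8.png',cv2.resize(im[90:282,130:386],(768,576),interpolation=cv2.INTER_CUBIC)[...,::-1])
E
```

```text
[ 213  162   96   94 7071]
plane [0.00068874 0.00019791 0.05682849] 7007
mirror [ 0.58163198 -0.00261079  0.03193734] 0.00023753100977946248
23.65 [ 0.57858183 -0.0023395   0.12037392] [-2.55292089e-03 -3.13897481e+00 -1.92915213e-04] [0.38116738 0.74714561 0.49403098]
```

View pics/w8.png

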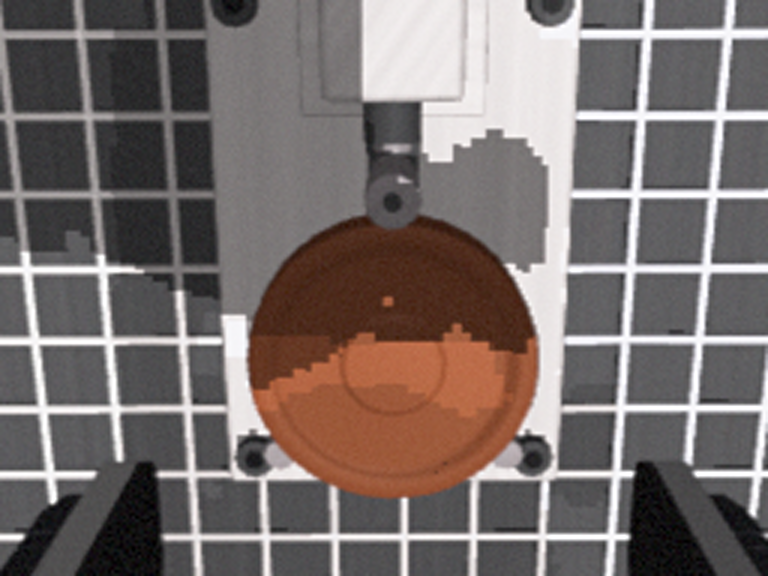

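The mirror at (393,355) is level to within 0.1°. It bears on the roller at (392,205) and on both pins at (275,456) and (512,456), and the gripper is clear.

```bash
python3 -c "
from workcell import bot
print(bot.finish_job())"
```

```text
the job is handed in; nothing more can be done
None
```

The mirror sits glass down in the nest against the roller and both pins. Pressed with 10–14 N in the middle and over each rest, it neither gave nor rocked. I handed the job in at about 24 s with the gripper clear.

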